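# Rock the block with the uncapped vial out of the sampler tray

## Robot

A 7-joint arm with a two-finger parallel gripper is mounted at the origin on the work surface. World frame = base frame: x ahead of the robot, y to its left, z up, the work surface at z = 0. Lengths are in mm, angles in rad, forces in N, time in s.
With the tool pointing down it reaches from about 400 to 850 mm from the base axis. Payload 4.5 kg.
Tool frame: the origin (TCP) lies on the centre line of the jaws, within the pads' length; the fingertips stand 17 mm ahead of it and the grasp point (between the pads) lies 2 mm behind it; z points along the fingers, y is the line along which they close (so a half turn about z gives the same grasp; the last joint's range is limited). The gripper opens to 85 mm and grips with 20 to 120 N. Pads are 22 mm wide; open, the fingers measure 114 mm over their backs; the gripper's body (76 mm by 85 mm) begins 54 mm behind the grasp point. The pads swing forward as they close: fully open they stand 13 mm farther back than shut.
Start: joints at [1.203, 0.689, -0.195, 1.565, 0.157, 0.902, -0.215], TCP at [244.452, -575.235, 248.317] pointing down, gripper open.
Joint ranges: [-3.01, 3.01], [-0.46, 2.08], [-1.47, 1.51], [0.13, 2.56], [-1, 4.14], [0.04, 2.09], [-2.66, 2.66]. Speed limits (rad/s): [2.57, 2.57, 3.14, 3.14, 3.14, 3.14, 3.14].

## Interface

Orientations are given as a unit quaternion [x, y, z, w].
In Python, from station import ctrl gives the robot as it stands.
- The arm moves only by the tool servo_tool, never from a script. Its argument "deltas" is one flat list of numbers, 5 for each row, row after row: the closure in counts, from 0 (fully open) to 255 (shut), then the shift along the tool's x, y, z in mm, then the turn about the tool's z in rad. A call has 1 to 8 rows; each row shifts and turns the commanded pose from where the row before left it, along the tool's axes as they then stand; what a row does not reach is not made up. A row lasts 1/12 s, in which the tool goes at most 41.7 mm and 7.16 degrees, less where a joint would pass 70% of its speed; a pose out of reach is approached as far as the arm can. A call with a gripper value outside its range is refused whole. The fingers move at their own pace and stop on an object; the grip force is fixed at half the most. Time passes only in rows, so rows that do not move let the fingers close. It gives the time, the measured TCP pose, the force, the opening and the grip force at its end, in the units of the state.
- ctrl.observe(): the state, without advancing time (a new reading comes with each control period).
- ctrl.capture(name): name is "scene" or "top" or "wrist"; returns a dict with "image" (420x560x3 uint8, red, green, blue), "range_z" (420x560 float32, mm along the optical axis (not along the pixel's ray), 0 where there is no reading), "intrinsics" (3x3 intrinsics, pixels), "R" (3x3) and "t" (3): a world point X has camera coordinates R X + t; the wrist camera has in their place "tool_from_camera" (4x4, takes a point from camera to tool coordinates, whose origin is the TCP and whose axes are the flange's). Camera axes: x right, y down, z forward; pixel columns grow to the right and rows downward; lengths in mm; the calibration is good to about 2 mm. A picture is of the moment at which its call begins: read the wrist's pose just before it.
- ctrl.close_job(): hands the job in; it is judged then, once.
Trained networks look in a picture, given as the dict that the camera call returned (one of the last four; its "shot" number tells which), for a name from the list of things; names that differ only in an ending like _2 or _b are one class to them, and where a whole thing is asked for, a point or a joint stands for the part that bears it (a point fixed in the world has none). Each returns a list of dicts, best first, with "p" (0 to 1); they miss things now and then, are a little off and sometimes report something else, mostly with a low value. They report only what shows in the picture. A call takes as long as a camera call.
- ctrl.look_for(picture, target): "xy" ([column, row] as shares, 0 to 1, of the picture: columns of its width, rows of its height, amid what is visible of it).
The state is a dict: "t": time; "joint_pos": joint angles; "joint_vel": joint speeds; "tau": joint torques, N m; "position": TCP position; "tool_rot": TCP orientation; "force": force on the tool from outside, world axes, zero at the start; "ft_torque": the same for the moment, N m; "width": finger opening in mm; "finger_force": force on a finger pad.
Only numpy, scipy, OpenCV 4.12 (cv2) and the standard library are available. Lean on these libraries where they do the work, as an engineer would, in place of code of your own. Each camera call takes 0.05 s, during which the arm holds its last target. There are 200 camera calls.

## Task

One of the three vials standing in the tray's blocks has lost its cap: work the block it stands in out of its tight pocket by rocking it, left side up first (left as seen from the robot), then right side up; a straight pull would lift the whole tray, which must stay down. Finish while still holding that block in the gripper, upright, still, with its vial in it, a centimetre or two clear above its own pocket: do not put it down or let go. Leave the other blocks and vials and everything else where they are.

Things in the scene. Friction and masses are not known exactly. Their poses are not given: they have to be found in the camera images.
- dock: Cream sample dock on the bench, 170 x 380 mm base plate 10 mm thick with a 50 mm high front panel along its robot side (87 mm from the centre) and a 40 mm high grey bar along its far side (80 to 130 mm from the centre). Origin: centre of its underside on the bench; x away from the robot, y to the left along the row of blocks, z up.
- tray (a joint): Aluminium tray, 130 x 345 mm, lying loose in the dock on guide pins: it weighs about 1 kg, can only lift straight up, and nothing but its weight holds it down. 0 = down, value = metres lifted. Its top lies 27 mm above the bench (17 mm above the dock plate).
- pocket_l (a point): Centre of the left (+y) pocket, at tray-top level; dock axes. 44 (x) by 47 mm (y), floor 12 mm below. A sprung catch in its +y and -y walls holds down that side's block ridge with about 10 N; both together exceed the tray's weight. A side raised 5 mm slips past its catch, is clear at 10 mm and then rests on top. Tilt with the other bottom edge down: one side frees at a time.
- pocket_m (a point): Centre of the middle pocket, at tray-top level; dock axes. 44 (x) by 47 mm (y), floor 12 mm below. A sprung catch in its +y and -y walls holds down that side's block ridge with about 10 N; both together exceed the tray's weight. A side raised 5 mm slips past its catch, is clear at 10 mm and then rests on top. Tilt with the other bottom edge down: one side frees at a time.
- pocket_r (a point): Centre of the right (-y) pocket, at tray-top level; dock axes. 44 (x) by 47 mm (y), floor 12 mm below. A sprung catch in its +y and -y walls holds down that side's block ridge with about 10 N; both together exceed the tray's weight. A side raised 5 mm slips past its catch, is clear at 10 mm and then rests on top. Tilt with the other bottom edge down: one side frees at a time.
- block_l: Teal block in the left (+y) pocket. 40 (x) by 44 mm (y), 50 mm tall, 38 mm of it above the tray; 0.12 kg. Origin: centre of underside; dock axes. Grip its flat +y and -y sides (14 to 50 mm above the underside; neighbours 56 mm away). A ridge runs along the bottom of these sides, 20 mm off centre, 2 mm up. The round well in its top is 34 mm deep, floor 16 mm above the underside.
- block_m: Teal block in the middle pocket. 40 (x) by 44 mm (y), 50 mm tall, 38 mm of it above the tray; 0.12 kg. Origin: centre of underside; dock axes. Grip its flat +y and -y sides (14 to 50 mm above the underside; neighbours 56 mm away). A ridge runs along the bottom of these sides, 20 mm off centre, 2 mm up. The round well in its top is 34 mm deep, floor 16 mm above the underside.
- block_r: Teal block in the right (-y) pocket. 40 (x) by 44 mm (y), 50 mm tall, 38 mm of it above the tray; 0.12 kg. Origin: centre of underside; dock axes. Grip its flat +y and -y sides (14 to 50 mm above the underside; neighbours 56 mm away). A ridge runs along the bottom of these sides, 20 mm off centre, 2 mm up. The round well in its top is 34 mm deep, floor 16 mm above the underside.
- vial_1: Amber glass vial, 22.5 mm in diameter, closed with a 20 mm wide aluminium cap, 50 mm tall; its top stands about 15 mm above the block. Origin: centre of its underside, z up; it stands loose in a block's well, on axis. Which block varies.
- vial_2: Amber glass vial, 22.5 mm in diameter, closed with a 20 mm wide aluminium cap, 50 mm tall; its top stands about 15 mm above the block. Origin: centre of its underside, z up; it stands loose in a block's well, on axis. Which block varies.
- vial_open: Amber glass vial of the same kind without a cap: only its narrow open neck (15 mm wide) shows, 46 mm tall; its top stands about 12 mm above the block. Origin: centre of its underside, z up; it stands loose in a block's well, on axis. Which block varies.
- nut: Brass ring nut, 20 mm wide, 10 mm high, lying on the tray. Origin under its centre.
- puck: White plastic disc, 20 mm wide, 8 mm high, lying on the tray. Origin under its centre.
- bottle: Amber reagent bottle, 86 mm wide, 180 mm tall, on the bench. Origin under its centre.
- vial_spare: Capped vial like the others, 50 mm tall, standing alone on the near right corner of the tray, in no block. Origin under its centre.
- wrench: Steel wrench, 140 mm long, lying on the bench. Origin near its middle.

How it is judged (in metres and radians):
On the way, in this order (a step that is already met when the one before it is completed fails the run):
1. the block with the uncapped vial is tilted left side up, at least 4 degrees, while still in its pocket (((horizontal distance between vial_open and block_l below 0.02 m and angle between block_l's own y axis and vertical below 1.5 rad and z of block_l in the frame of pocket_l below 0 m) or (horizontal distance between vial_open and block_m below 0.02 m and angle between block_m's own y axis and vertical below 1.5 rad and z of block_m in the frame of pocket_m below 0 m) or (horizontal distance between vial_open and block_r below 0.02 m and angle between block_r's own y axis and vertical below 1.5 rad and z of block_r in the frame of pocket_r below 0 m))), for 0.1 s.
2. then it is tilted right side up, at least 4 degrees, before it is lifted away (((horizontal distance between vial_open and block_l below 0.02 m and angle between block_l's own y axis and vertical above 1.64 rad and z of block_l in the frame of pocket_l below 0.015 m) or (horizontal distance between vial_open and block_m below 0.02 m and angle between block_m's own y axis and vertical above 1.64 rad and z of block_m in the frame of pocket_m below 0.015 m) or (horizontal distance between vial_open and block_r below 0.02 m and angle between block_r's own y axis and vertical above 1.64 rad and z of block_r in the frame of pocket_r below 0.015 m))), for 0.1 s.
At the end, for the whole second after the job is handed in: The uncapped vial's block is held still by the fingers, upright within 11 degrees, 3 to 50 mm above the tray, within 30 mm of its pocket's axis, off the dock, vial in its well; tray down within 3 mm; other blocks moved under 8 mm, their vials under 15 mm, the rest under 30 mm (((horizontal distance between vial_open and block_l below 0.02 m and distance of each of block_m, block_r from where it was at the start of the episode below 0.008 m and z of block_l in the frame of pocket_l between 0.003 and 0.05 m and horizontal distance between block_l and pocket_l below 0.03 m and angle between block_l's own z axis and vertical below 0.2 rad and linear speed of block_l below 0.03 m/s and contact force between the fingers and block_l above 1 N and contact force between block_l and dock below 0.3 N and z of vial_open in the frame of block_l between 0.012 and 0.024 m) or (horizontal distance between vial_open and block_m below 0.02 m and distance of each of block_l, block_r from where it was at the start of the episode below 0.008 m and z of block_m in the frame of pocket_m between 0.003 and 0.05 m and horizontal distance between block_m and pocket_m below 0.03 m and angle between block_m's own z axis and vertical below 0.2 rad and linear speed of block_m below 0.03 m/s and contact force between the fingers and block_m above 1 N and contact force between block_m and dock below 0.3 N and z of vial_open in the frame of block_m between 0.012 and 0.024 m) or (horizontal distance between vial_open and block_r below 0.02 m and distance of each of block_l, block_m from where it was at the start of the episode below 0.008 m and z of block_r in the frame of pocket_r between 0.003 and 0.05 m and horizontal distance between block_r and pocket_r below 0.03 m and angle between block_r's own z axis and vertical below 0.2 rad and linear speed of block_r below 0.03 m/s and contact force between the fingers and block_r above 1 N and contact force between block_r and dock below 0.3 N and z of vial_open in the frame of block_r between 0.012 and 0.024 m)) and value of joint tray below 0.003 m and distance of each of nut, puck, bottle, vial_spare, wrench from where it was at the start of the episode below 0.03 m and distance of each of vial_1, vial_2 from where it was at the start of the episode below 0.015 m); the arm keeps its last pose, push and grip.
It fails at once if the tray is lifted more than 5 mm (value of joint tray above 0.005 m).
It fails at once if a block with a capped vial is pulled out of place (12 mm) ((distance of block_l from where it was at the start of the episode above 0.012 m and not (horizontal distance between vial_open and block_l below 0.02 m)) or (distance of block_m from where it was at the start of the episode above 0.012 m and not (horizontal distance between vial_open and block_m below 0.02 m)) or (distance of block_r from where it was at the start of the episode above 0.012 m and not (horizontal distance between vial_open and block_r below 0.02 m))).
It fails at once if a capped vial in the tray is moved more than 15 mm (distance of any of vial_1, vial_2 from where it was at the start of the episode above 0.015 m).
It fails at once if something else on the tray or the bench is moved more than 30 mm (distance of any of nut, puck, bottle, vial_spare, wrench from where it was at the start of the episode above 0.03 m).
It also fails if it takes over 35 s, if anything falls off the work surface, if the arm or the gripper's body presses on something with over 40 N, if the wrist force passes 120 N, or if a joint passes its speed limit or range.

## Working session

There is one attempt and no reset: what is moved stays moved. The work goes in short steps, Python scripts to look and compute and a tool call to move; the robot and the scene stay as the last step left them, time stands still between calls to the robot, and variables do not carry over. Pictures are saved under pics/ and viewed, at most 10 in all, crops included, and the job is handed in when it is done.

Besides the shell and the picture viewer there is one more tool, called after "Request:" as name(argument=value, ...) on one line, values as JSON. servo_tool: Moves the arm, as the interface text tells. Its arguments: {"type":"object","properties":{"deltas":{"type":"array"}},"required":["deltas"]}

```bash
mkdir -p pics; cat > h.py <<'E'
import numpy as np, cv2
from station import ctrl
from scipy.spatial.transform import Rotation as Ro
def pt(c,u,v,s=None):
    K=c["intrinsics"]; z=c["range_z"][int(round(v)),int(round(u))]
    p=np.array([(u-K[0,2])/K[0,0]*z,(v-K[1,2])/K[1,1]*z,z])
    if "R" in c and c["R"] is not None: return c["R"].T@(p-c["t"])
    p=(c["tool_from_camera"]@np.r_[p,1])[:3]
    return Ro.from_quat(s["tool_rot"]).as_matrix()@p+s["position"]
def find(c,n,s=None,k=4):
    for d in ctrl.look_for(c,n)[:k]:
        u,v=d["xy"][0]*560,d["xy"][1]*420
        print(n,round(d["p"],2),(int(u),int(v)),np.round(pt(c,u,v,s),0))
def save(c,n): cv2.imwrite("pics/"+n+".png",c["image"][:,:,::-1])
E
python3 - <<'E'
from h import *
s=ctrl.observe(); print(s["t"],np.round(s["tool_rot"],3),np.round(s["force"],1),s["width"])
print(np.round(Ro.from_quat(s["tool_rot"]).as_matrix(),2))
for n in ("top","scene"):
    c=ctrl.capture(n); save(c,n+"1"); print(n)
    for o in ("block_l","vial_open","vial_1","dock","bottle"): find(c,o)
E
```

```text
0.0 [ 0.98   0.2   -0.    -0.001] [-0.5 -0.8 -0.1] 85.65952417245562
[[ 0.92  0.39 -0.  ]
 [ 0.39 -0.92  0.  ]
 [-0.   -0.   -1.  ]]
top
block_l 0.82 (250, 221) [532.  65.  71.]
block_l 0.62 (328, 240) [ 468. -109.   66.]
block_l 0.59 (291, 234) [492. -26.  66.]
vial_open 0.63 (333, 236) [ 474. -120.   78.]
vial_1 0.54 (286, 230) [501. -15.  74.]
vial_1 0.2 (294, 219) [532. -39.  28.]
dock 0.57 (291, 217) [539. -32.  24.]
dock 0.47 (329, 241) [ 465. -109.   68.]
bottle 0.65 (82, 248) [504. 426. 134.]
scene
block_l 0.79 (259, 204) [527. -34.  47.]
block_l 0.49 (230, 209) [ 500. -123.   49.]
block_l 0.48 (289, 193) [553.  62.  63.]
vial_open 0.5 (229, 199) [ 486. -117.   74.]
vial_1 0.57 (261, 190) [508. -15.  79.]
dock 0.71 (261, 214) [553. -47.  28.]
bottle 0.67 (367, 153) [549. 427.  97.]
```

```bash
python3 -c "
import cv2,numpy as np
a=[cv2.imread('pics/%s1.png'%n) for n in ('top','scene')]
cv2.imwrite('pics/both.png',cv2.resize(np.hstack(a),(800,300)))"
```

```text
(no output)
```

View pics/top1.png

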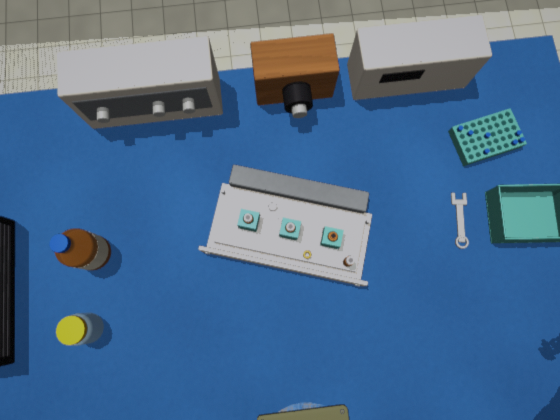

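View pics/scene1.png

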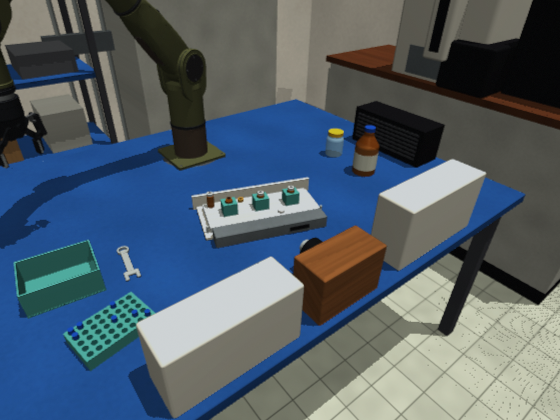

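The top view shows the three teal blocks at about (249,219), (290,228) and (333,237). The right one has no silver cap, only an amber neck, so it is block_r, near (486,-118). The scene view agrees, with the open vial at (229,199). The dock is yawed by about -11°. The tool can't be tilted, so I'll rock the block with sideways finger pushes high on its sides.

Request:
servo_tool(deltas=[0, 26, -27, 0, 0.118, 0, 23, -30, 0, 0.118, 0, 19, -33, 0, 0.118, 0, 15, -35, 0, 0.118, 0, 11, -36, 0, 0.118, 0, 11, -36, 0, 0, 0, 11, -36, 0, 0, 0, 11, -36, 0, 0])

```text
t: 1.27
position: [364.9, -297.0, 248.6]
tool_rot: [0.996, -0.094, 0.0, 0.0]
force: [1.0, -0.7, 0.6]
width: 85.9
finger_force: 0.0
```

Request:
servo_tool(deltas=[0, 11, -36, 0, 0, 0, 11, -36, 0, 0, 0, 11, -36, 0, 0, 0, 0, 0, 0, 0])

```text
t: 1.6
position: [421.6, -190.3, 248.5]
tool_rot: [0.996, -0.087, 0.002, -0.002]
force: [0.7, 0.2, 0.5]
width: 85.1
finger_force: 0.0
```

```bash
python3 - <<'E'
from h import *
s=ctrl.observe(); R=Ro.from_quat(s["tool_rot"]).as_matrix(); print(s["t"],s["position"],np.round(R,3))
c=ctrl.capture("wrist"); save(c,"w1")
for o in ("block_l","vial_open","vial_1"): find(c,o,s)
# teal top faces
hsv=cv2.cvtColor(c["image"],cv2.COLOR_RGB2HSV)
m=cv2.inRange(hsv,(78,60,50),(100,255,255))
K=c["intrinsics"];v,u=np.nonzero(m);z=c["range_z"][v,u];ok=z>0;v,u,z=v[ok],u[ok],z[ok]
P=np.c_[(u-K[0,2])/K[0,0]*z,(v-K[1,2])/K[1,1]*z,z,np.ones(len(z))]@c["tool_from_camera"].T
W=P[:,:3]@R.T+s["position"]
print(np.percentile(W[:,2],[5,50,95]))
t=abs(W[:,2]-65)<6
mm=np.zeros_like(m);mm[v[t],u[t]]=255
n,l,st,_=cv2.connectedComponentsWithStats(mm)
lab=l[v,u]
for i in range(1,n):
    if st[i,4]<150: continue
    q=W[t&(lab==i)]; r=cv2.minAreaRect(q[:,:2].astype(np.float32)); print(st[i],np.round(r[0],1),np.round(r[1],1),round(r[2],1),q[:,2].mean().round(1))
E
```

```text
1.6 [ 421.59880776 -190.30132812  248.51774443] [[ 0.985 -0.173  0.004]
 [-0.173 -0.985  0.004]
 [ 0.003 -0.005 -1.   ]]
block_l 0.77 (32, 116) [538.  49.  58.]
block_l 0.68 (118, 130) [509. -39.  65.]
block_l 0.66 (211, 141) [ 481. -131.   66.]
vial_open 0.61 (201, 147) [ 479. -122.   77.]
vial_1 0.97 (102, 134) [507. -31.  81.]
vial_1 0.7 (118, 129) [510. -39.  64.]
vial_1 0.54 (8, 116) [541.  62.  71.]
[ 4.48374107 59.82930161 66.16436367]
[  0  96  33  44 862] [539.7  62.9] [30.3 39.7] 70.3 64.8
[  82  110   47   45 1190] [510.2 -24.1] [44.9 39.3] 71.2 64.9
[ 179  125   46   44 1206] [ 478.1 -118.7] [44.2 39.2] 71.2 65.1
```

View pics/w1.png

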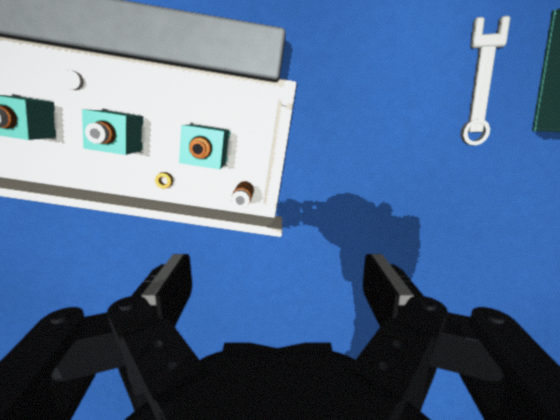

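The wrist view confirms it: the right block at (203,146) holds the uncapped vial. Its centre is (478,-119) and the dock's yaw is -18.8°. The spare vial at (242,195) stays outside the fingers' path.

Request:
servo_tool(deltas=[70, 0, 0, 0, 0.077, 70, 0, 0, 0, 0.077, 70, 7.5, -21.5, 25, 0, 70, 7.5, -21.5, 25, 0, 70, 7.5, -21.5, 25, 0, 70, 7.5, -21.5, 25, 0, 70, 0, 0, 25, 0, 70, 0, 0, 0, 0])

```text
t: 2.47
position: [472.0, -127.7, 119.7]
tool_rot: [0.985, -0.17, -0.003, -0.0]
force: [-0.5, -0.1, 0.4]
width: 61.7
finger_force: 0.0
```

```bash
cat >> h.py <<'E'
C=np.array([478.1,-118.7]); ya=np.radians(-18.8); X=np.array([np.cos(ya),np.sin(ya)]); Y=np.array([-X[1],X[0]])
def rel():
    s=ctrl.observe(); R=Ro.from_quat(s["tool_rot"]).as_matrix(); d=s["position"][:2]-C
    print("t %.2f dock x %.1f y %.1f z %.1f yaw %.2f w %.1f f %s tilt %s"%(s["t"],d@X,d@Y,s["position"][2],np.degrees(np.arctan2(R[1,0],R[0,0])),s["width"],np.round(s["force"],1),np.round(R[:2,2],3)))
    return s
E
python3 - <<'E'
from h import *
s=rel();R=Ro.from_quat(s["tool_rot"]).as_matrix()
c=ctrl.capture("wrist"); save(c,"w2")
hsv=cv2.cvtColor(c["image"],cv2.COLOR_RGB2HSV)
m=cv2.inRange(hsv,(78,60,50),(100,255,255))
K=c["intrinsics"];v,u=np.nonzero(m);z=c["range_z"][v,u];ok=z>0;v,u,z=v[ok],u[ok],z[ok]
P=np.c_[(u-K[0,2])/K[0,0]*z,(v-K[1,2])/K[1,1]*z,z,np.ones(len(z))]@c["tool_from_camera"].T
W=P[:,:3]@R.T+s["position"]
D=np.c_[(W[:,:2]-C)@X,(W[:,:2]-C)@Y]
t=(abs(W[:,2]-65)<5)&(abs(D[:,0])<40)&(abs(D[:,1])<40)
print(np.percentile(D[t],[1,50,99],axis=0),cv2.minAreaRect(D[t].astype(np.float32)),np.median(W[t,2]))
print(c["tool_from_camera"])
E
```

```text
t 2.47 dock x -2.9 y -10.4 z 119.7 yaw -19.62 w 61.7 f [-0.5 -0.1  0.4] tilt [-0.007  0.001]
[[-19.32909929 -21.00849362]
 [  4.34591752  -0.147267  ]
 [ 19.74775634  21.91795292]] ((-0.022233963012695312, 0.6470127105712891), (40.094093322753906, 43.446651458740234), 0.12242736667394638) 65.23066159489268
[[ 4.08645412e-04 -9.58272168e-01 -2.85857105e-01  7.28924559e+01]
 [ 9.99999809e-01  2.58784725e-04  5.62026031e-04 -1.69528474e-01]
 [-4.64598451e-04 -2.85857280e-01  9.58272091e-01 -1.25835156e+02]
 [ 0.00000000e+00  0.00000000e+00  0.00000000e+00  1.00000000e+00]]
```

View pics/w2.png

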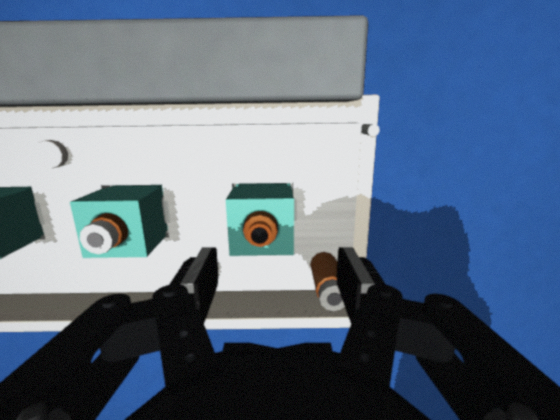

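Request:
servo_tool(deltas=[70, 5, -11, 0, -0.014, 70, 0, 0, 0, 0])

```text
t: 2.68
position: [484.7, -119.0, 124.8]
tool_rot: [0.987, -0.163, 0.002, -0.0]
force: [0.7, -0.1, 0.2]
width: 62.0
finger_force: 0.0
```

```bash
python3 - <<'E'
from h import *
s=rel();R=Ro.from_quat(s["tool_rot"]).as_matrix()
c=ctrl.capture("wrist")
v,u=np.nonzero(c["range_z"]>0);z=c["range_z"][v,u];K=c["intrinsics"]
P=np.c_[(u-K[0,2])/K[0,0]*z,(v-K[1,2])/K[1,1]*z,z,np.ones(len(z))]@c["tool_from_camera"].T
W=P[:,:3]@R.T+s["position"]
D=np.c_[(W[:,:2]-C)@X,(W[:,:2]-C)@Y]
t=(W[:,2]>45)&(W[:,2]<80)&(D[:,1]<-27)&(D[:,1]>-75)&(D[:,0]>-62)&(D[:,0]<30)
print("spare",t.sum(),np.percentile(D[t],[2,50,98],axis=0))
F=P[:,:3]; f=(abs(F[:,0])<25)&(abs(F[:,1])<60)&(F[:,2]>-60)&(F[:,2]<25)
for sg in (1,-1):
  q=F[f&(F[:,1]*sg>0)]; print("finger",len(q),np.percentile(q,[1,99],axis=0).round(1).tolist())
E
```

```text
t 2.68 dock x 6.3 y 1.8 z 124.8 yaw -18.80 w 62.0 f [ 0.7 -0.1  0.2] tilt [ 0.004 -0.   ]
spare 472 [[-55.03595747 -46.61318614]
 [-43.71232792 -40.36352422]
 [-37.51370352 -37.15559498]]
finger 9953 [[-11.1, 4.8, -59.8], [17.5, 59.5, 6.0]]
finger 9982 [[-11.1, -59.5, -59.8], [17.5, -4.9, 6.1]]
```

Request:
servo_tool(deltas=[70, -1, 1, 14, 0, 70, -1, 0, 14, 0, 70, 0, 0, 14, 0, 70, 0, 0, 14, 0, 70, 0, 0, 0, 0])

```text
t: 3.15
position: [479.7, -119.8, 66.8]
tool_rot: [0.986, -0.164, -0.001, 0.0]
force: [-0.1, 1.8, 0.3]
width: 61.7
finger_force: 0.0
```

```bash
python3 -c "
from h import *
rel()"
```

```text
t 3.15 dock x 1.8 y -0.5 z 66.8 yaw -18.85 w 61.7 f [-0.1  1.8  0.3] tilt [-0.001 -0.   ]
```

Request:
servo_tool(deltas=[70, 0, 3, 0, 0, 70, 0, 3, 0, 0, 70, 0, 3, 0, 0, 70, 0, 2, 0, 0, 70, 0, 2, 0, 0, 70, 0, 0, 0, 0])

```text
t: 3.65
position: [477.4, -130.2, 68.2]
tool_rot: [0.987, -0.162, 0.001, -0.001]
force: [2.4, 5.1, 5.1]
width: 61.9
finger_force: 2.6
```

```bash
cat >> h.py <<'E'
def block(s,name=None):
    R=Ro.from_quat(s["tool_rot"]).as_matrix(); c=ctrl.capture("wrist")
    if name: save(c,name)
    m=cv2.inRange(cv2.cvtColor(c["image"],cv2.COLOR_RGB2HSV),(78,60,50),(100,255,255))
    K=c["intrinsics"];v,u=np.nonzero(m);z=c["range_z"][v,u]
    P=np.c_[(u-K[0,2])/K[0,0]*z,(v-K[1,2])/K[1,1]*z,z,np.ones(len(z))]@c["tool_from_camera"].T
    W=P[:,:3]@R.T+s["position"]; D=np.c_[(W[:,:2]-C)@X,(W[:,:2]-C)@Y,W[:,2]]
    t=(D[:,2]>56)&(abs(D[:,0])<35)&(abs(D[:,1])<50); q=D[t]
    for _ in range(4):
        A=np.c_[q[:,:2],np.ones(len(q))]; k=np.linalg.lstsq(A,q[:,2],rcond=None)[0]
        q=q[abs(A@k-q[:,2])<max(1.2,1.2*np.std(A@k-q[:,2]))]
    print("n",len(q),"left-up deg %.1f"%np.degrees(np.arctan(k[1])),"x-slope %.1f"%np.degrees(np.arctan(k[0])),"y",np.percentile(q[:,1],[1,99]).round(1),"z at mid %.1f"%(np.median(q[:,2])))
    t=(abs(D[:,1]-100)<30)&(D[:,2]>62); print("block_m z",np.median(D[t,2]).round(1))
E
python3 -c "
from h import *
block(rel(),'w3')"
```

```text
t 3.65 dock x 3.0 y -11.1 z 68.2 yaw -18.70 w 61.9 f [2.4 5.1 5.1] tilt [0.003 0.002]
n 4205 left-up deg 2.4 x-slope -0.2 y [-23.6  19.6] z at mid 65.9
block_m z 65.2
```

View pics/w3.png

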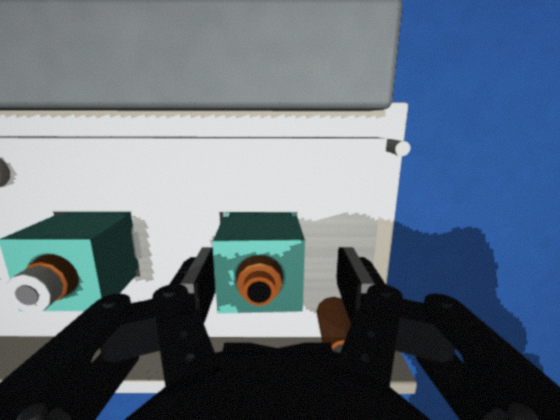

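The picture shows the left finger against the block's left side, and the block has started to tilt (2.4°). I'll keep pushing.

Request:
servo_tool(deltas=[70, 0, 2, 0, 0, 70, 0, 2, 0, 0, 70, 0, 2, 0, 0, 70, 0, 2, 0, 0, 70, 0, 0, 0, 0])

```text
t: 4.12
position: [477.2, -132.5, 69.1]
tool_rot: [0.987, -0.16, 0.003, -0.004]
force: [2.9, 16.3, 14.6]
width: 62.1
finger_force: 8.6
```

```bash
python3 -c "
from h import *
block(rel())"
```

```text
t 4.12 dock x 3.5 y -13.4 z 69.1 yaw -18.36 w 62.1 f [ 2.9 16.3 14.6] tilt [0.007 0.008]
n 4174 left-up deg 4.4 x-slope -0.4 y [-25.7  17.4] z at mid 66.4
block_m z 65.1
```

Request:
servo_tool(deltas=[70, 0, 1.5, -2, 0, 70, 0, 1.5, -2, 0, 70, 0, 1.5, -2, 0, 70, 0, 1.5, -1, 0, 70, 0, 0, 0, 0])

```text
t: 4.58
position: [474.1, -141.6, 76.0]
tool_rot: [0.987, -0.161, 0.002, -0.002]
force: [2.9, 9.2, 11.0]
width: 61.8
finger_force: 6.2
```

```bash
python3 -c "
from h import *
block(rel())"
```

```text
t 4.58 dock x 3.6 y -22.9 z 76.0 yaw -18.57 w 61.8 f [ 2.9  9.2 11. ] tilt [0.005 0.004]
n 3678 left-up deg 16.1 x-slope -0.4 y [-35.7   5.7] z at mid 69.4
block_m z 65.2
```

The left side is 16° up, so step 1 is met. I'll back off and see whether it rests on the catch.

Request:
servo_tool(deltas=[70, 0, -3, 0, 0, 70, 0, -3, 0, 0, 70, 0, -3, 0, 0, 70, 0, -3, 0, 0, 70, 0, 0, 0, 0])

```text
t: 5.05
position: [475.1, -133.5, 74.3]
tool_rot: [0.987, -0.163, -0.0, 0.0]
force: [0.5, -0.5, -0.1]
width: 62.2
finger_force: 0.0
```

```bash
python3 -c "
from h import *
block(rel())"
```

```text
t 5.05 dock x 2.0 y -15.0 z 74.3 yaw -18.80 w 62.2 f [ 0.5 -0.5 -0.1] tilt [-0. -0.]
n 3845 left-up deg 13.6 x-slope -0.2 y [-31.5  10.3] z at mid 69.1
block_m z 65.2
```

Request:
servo_tool(deltas=[70, 0, -4, 1, 0, 70, 0, -4, 1, 0, 70, 0, -3, 1, 0, 70, 0, -3, 0, 0, 70, 0, -2, 0, 0, 70, 0, 0, 0, 0])

```text
t: 5.6
position: [480.2, -119.6, 71.5]
tool_rot: [0.986, -0.164, 0.0, 0.001]
force: [-1.5, -2.3, 1.5]
width: 61.7
finger_force: 1.7
```

```bash
python3 -c "
from h import *
block(rel())"
```

```text
t 5.60 dock x 2.3 y -0.2 z 71.5 yaw -18.88 w 61.7 f [-1.5 -2.3  1.5] tilt [-0.    -0.002]
n 3915 left-up deg 12.7 x-slope -0.3 y [-31.1  11.2] z at mid 69.4
block_m z 65.2
```

Contact. Now I'll push left while rising with the corner.

Request:
servo_tool(deltas=[70, 0, -2, -1.5, 0, 70, 0, -2, -1.5, 0, 70, 0, -2, -1.5, 0, 70, 0, -1.5, -1.5, 0, 70, 0, 0, 0, 0])

```text
t: 6.07
position: [482.6, -112.8, 77.8]
tool_rot: [0.986, -0.164, 0.0, 0.001]
force: [-1.6, -4.9, 3.8]
width: 62.0
finger_force: 2.6
```

```bash
python3 -c "
from h import *
block(rel())"
```

```text
t 6.07 dock x 2.3 y 7.1 z 77.8 yaw -18.90 w 62.0 f [-1.6 -4.9  3.8] tilt [ 0.    -0.002]
n 3918 left-up deg 5.4 x-slope -0.3 y [-23.8  19.1] z at mid 72.4
block_m z 65.2
```

Request:
servo_tool(deltas=[70, 0, -2, -1, 0, 70, 0, -2, -1, 0, 70, 0, -2, -1, 0, 70, 0, -2, -1, 0, 70, 0, -2, -1, 0, 70, 0, 0, 0, 0])

```text
t: 6.62
position: [486.6, -100.3, 82.4]
tool_rot: [0.987, -0.162, 0.0, -0.001]
force: [0.3, -0.2, -0.0]
width: 61.7
finger_force: 0.2
```

```bash
python3 -c "
from h import *
block(rel())"
```

```text
t 6.62 dock x 2.1 y 20.1 z 82.4 yaw -18.69 w 61.7 f [ 0.3 -0.2 -0. ] tilt [0.    0.001]
n 3206 left-up deg -25.0 x-slope -0.2 y [-7.9 31.7] z at mid 71.5
block_m z 65.2
```

The block swung to 25° right side up, so step 2 is met, but its left edge seems to have slipped back down. I'll ease off and look.

Request:
servo_tool(deltas=[70, 0, 2, 0, 0, 70, 0, 3, 0, 0, 70, 0, 3, 0, 0, 70, 0, 3, 0, 0, 70, 0, 0, 0, 0, 70, 0, 0, 0, 0])

```text
t: 7.17
position: [482.4, -112.6, 82.3]
tool_rot: [0.987, -0.164, -0.0, 0.0]
force: [0.7, -0.2, -0.0]
width: 61.8
finger_force: 0.0
```

```bash
python3 -c "
from h import *
block(rel(),'w4')"
```

```text
t 7.17 dock x 2.1 y 7.1 z 82.3 yaw -18.85 w 61.8 f [ 0.7 -0.2 -0. ] tilt [-0. -0.]
n 3281 left-up deg -20.6 x-slope -0.4 y [-12.5  28.3] z at mid 70.3
block_m z 65.2
```

View pics/w4.png

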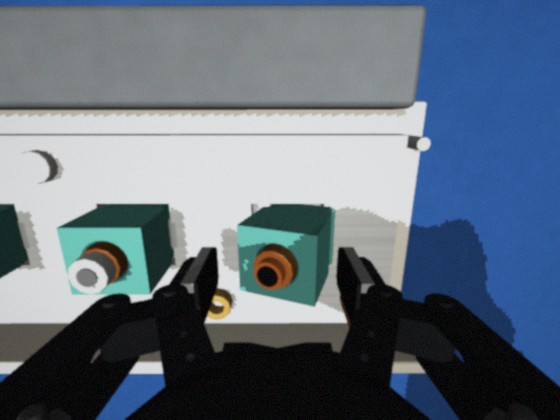

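The view shows the block resting tilted at 20°, with its right bottom edge on the pocket rim and its left edge about 12 mm from the left wall. Both ridges are free. I'll open, straddle it lower and grip while rising slightly.

Request:
servo_tool(deltas=[0, 0, 2.5, 0, 0, 0, 0, 2.5, 0, 0, 0, 0, 0, 0, 0, 0, 0, 0, 5, 0, 0, 0, 0, 5, 0, 0, 0, 0, 5, 0, 0, 0, 0, 0, 0])

```text
t: 7.8
position: [480.4, -116.6, 66.1]
tool_rot: [0.987, -0.163, -0.001, -0.0]
force: [1.1, 0.0, 1.1]
width: 85.3
finger_force: 0.0
```

```bash
python3 -c "
from h import *
block(rel())"
```

```text
t 7.80 dock x 1.5 y 2.7 z 66.1 yaw -18.79 w 85.3 f [1.1 0.  1.1] tilt [-0.002  0.   ]
n 3949 left-up deg -20.7 x-slope -0.3 y [-12.5  28.3] z at mid 70.9
block_m z 65.2
```

Request:
servo_tool(deltas=[60, 0, 0, 0, 0, 90, 0, 0, 0, 0, 90, 0, 0, 0, 0, 100, 0, 0, -1, 0, 105, 0, 0, -1, 0, 110, 0, 0, -2, 0, 115, 0, 0, -2, 0, 115, 0, 0, 0, 0])

```text
t: 8.52
position: [481.0, -117.1, 73.7]
tool_rot: [0.987, -0.163, 0.0, 0.0]
force: [0.1, 0.1, -1.8]
width: 47.2
finger_force: 12.4
```

```bash
python3 -c "
from h import *
block(rel())"
```

```text
t 8.52 dock x 2.2 y 2.4 z 73.7 yaw -18.81 w 47.2 f [ 0.1  0.1 -1.8] tilt [ 0. -0.]
n 3657 left-up deg -19.1 x-slope -0.4 y [-15.1  25.9] z at mid 73.3
block_m z 65.2
```

Request:
servo_tool(deltas=[125, 0, 0, 0, 0, 135, 0, 0, 0, 0, 135, 0, 0, -3, 0, 135, 0, 0, -4, 0, 135, 0, 0, -4, 0, 135, 0, 0, -4, 0, 135, 0, 0, 0, 0])

```text
t: 9.15
position: [481.4, -117.1, 89.2]
tool_rot: [0.987, -0.163, 0.001, 0.0]
force: [-0.2, 0.9, -0.9]
width: 44.9
finger_force: 58.8
```

```bash
python3 -c "
from h import *
block(rel(),'w5')"
```

```text
t 9.15 dock x 2.6 y 2.6 z 89.2 yaw -18.81 w 44.9 f [-0.2  0.9 -0.9] tilt [ 0.001 -0.   ]
n 3233 left-up deg -18.1 x-slope -2.1 y [-15.2  25.7] z at mid 87.5
block_m z 65.2
```

View pics/w5.png

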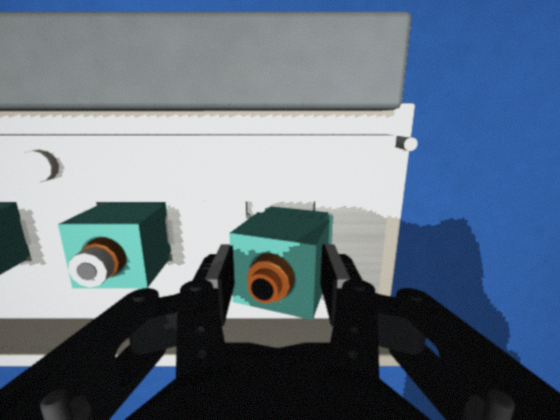

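The picture shows the block firmly gripped (59 N) with its vial in, but tilted 18°. I'll hook its lower corner on its own pocket's right rim, loosen the grip a little and drag right, so it swings upright between the pads.

Request:
servo_tool(deltas=[135, 0, 6, 0, 0, 135, 0, 8, 0, 0, 135, 0, 8, 0, 0, 135, -2, 6, 0, 0, 135, 0, 0, 3, 0, 135, 0, 0, 3, 0, 135, 0, 0, 2, 0, 135, 0, 0, 0, 0])

```text
t: 9.87
position: [470.3, -143.3, 82.0]
tool_rot: [0.987, -0.164, 0.001, 0.0]
force: [-3.0, 1.0, 19.3]
width: 44.4
finger_force: 62.3
```

```bash
python3 -c "
from h import *
block(rel())"
```

```text
t 9.87 dock x 0.5 y -25.8 z 82.0 yaw -18.84 w 44.4 f [-3.   1.  19.3] tilt [ 0.002 -0.001]
n 3575 left-up deg -19.0 x-slope -1.3 y [-43.4  -2.8] z at mid 81.5
block_m z 65.2
```

Request:
servo_tool(deltas=[120, 0, 1, 0, 0, 120, 0, 2, 0, 0, 120, 0, 2, 0, 0, 121, 0, 2, 0, 0, 121, 0, 2, 0, 0, 122, 0, 0, 0, 0])

```text
t: 10.42
position: [470.2, -144.6, 81.8]
tool_rot: [0.987, -0.16, 0.002, -0.004]
force: [1.4, 12.7, 20.7]
width: 45.7
finger_force: 44.9
```

```bash
python3 -c "
from h import *
block(rel())"
```

```text
t 10.42 dock x 0.9 y -27.1 z 81.8 yaw -18.37 w 45.7 f [ 1.4 12.7 20.7] tilt [0.005 0.008]
n 3722 left-up deg -18.0 x-slope -1.2 y [-44.7  -3.7] z at mid 81.2
block_m z 65.1
```

Request:
servo_tool(deltas=[118, 0, 0, 0, 0, 115, 0, 0.5, 0, 0, 113, 0, 0.5, 0, 0, 113, 0, 1, 0, 0, 113, 0, 1, 0, 0])

```text
t: 10.88
position: [465.9, -154.5, 80.0]
tool_rot: [0.987, -0.164, -0.0, 0.0]
force: [-1.2, -0.4, 0.8]
width: 47.6
finger_force: 0.5
```

```bash
python3 -c "
from h import *
block(rel())"
```

```text
t 10.88 dock x 0.0 y -37.8 z 80.0 yaw -18.83 w 47.6 f [-1.2 -0.4  0.8] tilt [-0. -0.]
n 3138 left-up deg 0.3 x-slope -0.2 y [-49.8 -14.4] z at mid 77.4
block_m z 65.2
```

The block is upright (0.3°) between the pads. I'll take a deeper grip, lift and go back over the pocket.

Request:
servo_tool(deltas=[110, 0, -1, 0, 0, 110, 0, 0, 4, 0, 110, 0, 0, 4, 0, 115, 0, 0, 0, 0, 125, 0, 0, 0, 0, 140, 0, 0, 0, 0, 140, 0, 0, 0, 0, 140, 0, 0, 0, 0])

```text
t: 11.6
position: [466.4, -153.3, 72.2]
tool_rot: [0.987, -0.163, -0.0, 0.0]
force: [0.8, 0.2, -1.4]
width: 42.7
finger_force: 61.0
```

```bash
python3 -c "
from h import *
block(rel())"
```

```text
t 11.60 dock x 0.1 y -36.5 z 72.2 yaw -18.81 w 42.7 f [ 0.8  0.2 -1.4] tilt [-0. -0.]
n 3320 left-up deg 0.4 x-slope -0.2 y [-49.8 -15.1] z at mid 77.7
block_m z 65.2
```

Request:
servo_tool(deltas=[140, 0, 0, -4, 0, 140, 0, 0, -5, 0, 140, 0, 0, -5, 0, 140, 0, -7, 0, 0, 140, 0, -9, 0, 0, 140, 0, -9, 0, 0, 140, 0, -8, 0, 0, 140, 0, -3, 0, 0])

```text
t: 12.32
position: [478.9, -116.5, 86.1]
tool_rot: [0.987, -0.162, 0.0, -0.001]
force: [0.7, 0.4, -1.5]
width: 42.8
finger_force: 61.1
```

Request:
servo_tool(deltas=[140, 0, 0, 0, 0, 140, 0, 0, 0, 0, 140, 0, 0, 0, 0])

```text
t: 12.57
position: [477.8, -119.6, 86.2]
tool_rot: [0.987, -0.164, -0.0, 0.0]
force: [-1.0, -0.1, -2.0]
width: 43.1
finger_force: 61.1
```

```bash
python3 -c "
from h import *
s=rel();block(s,'w6')
c=ctrl.capture('top')
for o in ('nut','puck','vial_spare','vial_open'): find(c,o,k=2)"
```

```text
t 12.57 dock x 0.0 y -0.9 z 86.2 yaw -18.83 w 43.1 f [-1.  -0.1 -2. ] tilt [-0.    -0.001]
n 4685 left-up deg 0.2 x-slope -0.7 y [-22.4  20.4] z at mid 91.6
block_m z 65.2
nut 0.42 (307, 251) [451. -60.  36.]
puck 0.51 (273, 204) [572.   8.  38.]
```

View pics/w6.png

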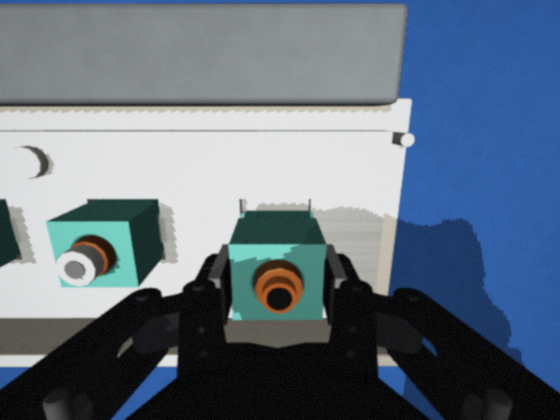

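The picture shows the block held upright about 14 mm above its pocket, with the open vial in its well at (278,292) and the neighbours unmoved. I'll hand it in.

```bash
python3 -c "
from h import *
print(ctrl.close_job())"
```

```text
the job is handed in; nothing more can be done
None
```

The right block, which holds the uncapped vial, was rocked left side up and then right side up, and I handed the job in with it gripped upright about 14 mm above its pocket, vial in its well. While levelling it, I let it stand briefly on the tray beside the pocket before re-gripping. The middle block's height stayed the same throughout, so the tray looks to be down. No verdict came back.

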